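Stow the finished picture blocks and book in the drawer

ROBOT

A 6-joint arm with a two-finger parallel gripper is mounted at the origin on the work surface. World frame = base frame: x ahead of the robot, y to its left, z up, the work surface at z = 0. Lengths are in m, angles in degrees, forces in N, time in s.
With the tool pointing down it reaches from about 0.3 to 0.875 m from the base axis. Payload 6.4 kg.
Tool frame: the origin (TCP) lies midway between the tips of the shut fingers; the grasp point (between the pads) lies 19 mm behind it; z points along the fingers, y is the line along which they close (so a half turn about z gives the same grasp; the last joint's range is limited). The gripper opens to 85 mm and grips with 20 to 120 N. Pads are 22 mm wide; open, the fingers measure 114 mm over their backs; the gripper's body (76 mm by 85 mm) begins 54 mm behind the grasp point. The pads swing forward as they close: fully open they stand 13 mm farther back than shut.
Start: joints at [-77.195, 10.359, 92.074, -0, 77.567, -11.82], TCP at [0.24, -0.523, 0.231] pointing down, gripper open.
Joint ranges: [-171.53, 171.53], [-51.25, 118.39], [17.06, 147.69], [-65.23, 245.23], [0, 150.52], [-178.68, 178.68]. Speed limits (degrees/s): [147.25, 147.25, 172.46, 180, 180, 180].

INTERFACE

Orientations are given as a 3x3 rotation matrix whose columns are the frame's x, y, z axes.
In Python, from bench import observe, read_camera, close_job gives the robot as it stands.
- The arm moves only by the tool play_rows, never from a script. Its argument "steps" is text: rows parted by semicolons, each of 7 numbers parted by spaces: the opening, from -1 (shut) to 1 (fully open), then the shift along the tool's x, y, z in mm, then the turn, a rotation vector about the tool's x, y, z in degrees. In form: jaw x y z rx ry rz; .... A call has 1 to 12 rows; each row shifts and turns the commanded pose from where the row before left it, along the tool's axes as they then stand; what a row does not reach is not made up. A row lasts 1/12 s, in which the tool goes at most 41.7 mm and 7.16 degrees, less where a joint would pass 70% of its speed; a pose out of reach is approached as far as the arm can. A call with a gripper value outside its range is refused whole. The fingers move at their own pace and stop on an object; "grip_force" is the grip in N (left out, the last holds). Time passes only in rows, so rows that do not move let the fingers close. It gives the time, the measured TCP pose, the force, the opening and the grip force at its end, in the units of the state.
- observe(): the state, without advancing time (a new reading comes with each control period).
- read_camera(name): name is "scene" or "top" or "wrist"; returns a dict with "img" (420x560x3 uint8, red, green, blue), "vertical_fov" (degrees; the focal length in pixels is half the picture's height over the tangent of half this angle, whatever the lens; pixels are square), "cx", "cy" (the principal point, pixels), "rvec" (rotation vector, rad) and "tvec" (3), from world to camera coordinates, as OpenCV has them. Camera axes: x right, y down, z forward; pixel columns grow to the right and rows downward; lengths in m; the calibration is good to about 2 mm. A picture is of the moment at which its call begins. There is no depth.
- close_job(): hands the job in; it is judged then, once.
The state is a dict: "time_s": time; "q": joint angles; "joint_velocities": joint speeds; "tau": joint torques, N m; "position": TCP position; "tool_rot": TCP orientation; "force": force on the tool from outside, world axes, zero at the start; "ft_torque": the same for the moment, N m; "width": finger opening in m; "finger_force": force on a finger pad.
Only numpy, scipy, OpenCV 4.12 (cv2) and the standard library are available. Lean on these libraries where they do the work, as an engineer would, in place of code of your own. Each camera call takes 0.05 s, during which the arm holds its last target. There are 200 camera calls.

TASK

Pull the drawer of the small white-fronted drawer unit well open by its handle, lay all the picture blocks from the green mat inside it, flat and side by side (not on top of one another; set them down, do not drop them), and push the drawer fully shut. Then pick up the orange scanner, aim its red window at the middle of the barcode label on top of the unit from about 8 cm away and hold it steady there for two seconds, and lay it back right way up, lengthwise in the middle of its dark grey pad. Leave the cup, paint box and picture frame where they are.

Things in the scene. Friction and masses are not known exactly. Their poses are not given: they have to be found in the camera images.
- drawer_floor (a point): Middle of the front edge of the drawer's inner floor (at the foot of the front wall), 22 mm above the table, moving with it. Axes as the unit's: +x to the rear, z up; the drawer slides open level along -x. The inside runs x = 0 to 225 mm, y = -114 to 114 mm; walls 6 mm thick, 56 mm above this floor. The unit's roof covers what lies behind x = the joint value - 6 mm.
- unit_drawer0 (a joint): Drawer slide: m opened, 0 shut, 0.19 fully open; light friction of about 1 N with some damping; it stays where it is left.
- unit_drawer0_handle (a point): Middle of the drawer's dark steel bar handle: a level round bar 11 mm thick, 120 mm long along this point's y axis, centred 35 mm in front of the drawer's face, 62 mm above the table, 38 mm below the unit's top. x points into the unit; moves with the drawer.
- unit_front (a point): Fixed light wood desktop drawer unit with one white-fronted drawer, 270 (x) by 270 (y) by 100 mm high, on the table. This point is the middle of the lower edge of its front, on the table; its x axis points level into the unit, -x is where the drawer comes out; z up.
- label (a point): Centre of the barcode label: white card with black bars (80 mm wide by 50 mm) on a small grey holder on top of the unit, 65 mm behind the front of its top, 118 mm above the table; the holder stands up to 133 mm above the table. z axis = the label's outward normal: up, leaning 20 degrees to the unit's front (-x); y axis along its width.
- mat: Fixed green cutting mat, 280 by 260 by 3 mm; the picture blocks start on it. Origin at the centre of its underside.
- pad: Fixed dark grey scanner pad with two teal stripes, 220 (x) by 110 (y) by 4 mm thick. Origin at the centre of its underside; x lengthwise.
- scanner: Loose hand-held wand scanner, about 0.16 kg. Orange handle 120 (x) by 34 (y) by 30 mm high, from x = -85 to +35 mm, to be gripped across y; black head 50 mm wide, 38 mm high, from x = 35 to 95 mm. Origin on its underside near its centre of mass; +x to the head, z up when right way up.
- beam (a point): Centre of the scanner's red window, on the head at x = 90 mm, z = 20 mm in the scanner's frame. z axis = the direction in which it looks: forward and 50 degrees below the scanner's +x. The label is read when it lies on this axis, 30 to 160 mm away, at less than 40 degrees between this axis and the label's normal.
- cup: Bystander: loose white plastic cup, 76 mm wide, 85 mm high. Origin at the centre of its underside.
- paintbox: Bystander: loose yellow paint box with round colour pans, 70 by 140 by 12 mm. Origin at the centre of its underside.
- frame: Bystander: loose blue picture frame lying flat, 210 by 160 by 16 mm. Origin at the centre of its underside.
- block0: Picture block (cream face, round teal fish): loose wooden block, 70 (x) by 45 (y) by 20 mm thick, 45 g, picture upward. Origin at the centre of its underside, z up. May be absent. It starts on the green mat.
- block1: Picture block (cream face, black leaf): loose wooden block, 70 (x) by 45 (y) by 20 mm thick, 45 g, picture upward. Origin at the centre of its underside, z up. May be absent. It starts on the green mat.
- block2: Picture block (green face, black butterfly): loose wooden block, 70 (x) by 45 (y) by 20 mm thick, 45 g, picture upward. Origin at the centre of its underside, z up. May be absent. It starts on the green mat.
- block3: Picture block (tan face, alarm clock): loose wooden block, 70 (x) by 45 (y) by 20 mm thick, 45 g, picture upward. Origin at the centre of its underside, z up. May be absent. It starts on the green mat.
Not all that is in view belongs to the job. Leave any pink, purple or yellow look-alike of the block2 alone.

How it is judged:
By the outcome, as a careful person would: the job done as asked, in the order asked, and still so for the second after the job is handed in, with the robot touching nothing.
Of block0, block1, block2, block3 only 2 to 4 are there at a start; the rules pass over those that are not, and their reading is None.
At some moment in a run one of block0, block1, block2, block3, scanner may be knocked a few centimetres aside while the robot is not near it.
It also fails if it takes over 210 s, if anything falls off the work surface, if the arm or the gripper's body presses on something with over 40 N, if the wrist force passes 120 N, or if a joint passes its speed limit or range.

## Working session

There is one attempt and no reset: what is moved stays moved. The work goes in short steps, Python scripts to look and compute and a tool call to move; the robot and the scene stay as the last step left them, time stands still between calls to the robot, and variables do not carry over. Pictures are saved under pics/ and viewed, at most 17 in all, crops included, and the job is handed in when it is done.

Besides the shell and the picture viewer there is one more tool, called after "Call:" by a JSON object that holds its "op" and its "data". play_rows: Moves the arm, as the interface text tells. Its arguments: {"type":"object","properties":{"steps":{"type":"string"},"grip_force":{"type":"number"}},"required":["steps"]}

```bash
mkdir -p pics; ls; cat > h.py <<'E'
import numpy as np, cv2
from bench import observe, read_camera, close_job
def cam(n):
    c=read_camera(n); im=c["img"]; h=im.shape[0]
    f=h/2/np.tan(np.radians(c["vertical_fov"])/2)
    K=np.array([[f,0,c["cx"]],[0,f,c["cy"]],[0,0,1.]])
    R=cv2.Rodrigues(np.array(c["rvec"],float))[0]; t=np.array(c["tvec"],float).ravel()
    return im,K,R,t
def unproj(cm,px,z):
    im,K,R,t=cm; p=np.atleast_2d(np.array(px,float))
    d=(R.T@np.linalg.inv(K)@np.c_[p,np.ones(len(p))].T).T; C=-R.T@t
    return C+d*((z-C[2])/d[:,2])[:,None]
def proj(cm,P):
    im,K,R,t=cm; q=(K@(R@np.atleast_2d(P).T+t[:,None])).T
    return q[:,:2]/q[:,2:]
def save(im,n): cv2.imwrite("pics/"+n,im[:,:,::-1])
E
python3 - <<'E'
from h import *
ims=[]
for n in("top","scene"):
    c=cam(n); save(c[0],n+"0.png"); print(n,c[1][0,0],c[1][:2,2],-c[2].T@c[3])
    np.savez(n+"0.npz",im=c[0],K=c[1],R=c[2],t=c[3])
print(observe())
E
```

```text
pics
top 408.54021455118317 [278.12473041 201.8242485 ] [0.45599662 0.05606225 1.4720117 ]
scene 425.27357281390346 [276.07982663 219.14823527] [1.23705091 0.90334984 0.78596229]
{'time_s': 0.1, 'q': array([-7.71954162e+01,  1.03984775e+01,  9.21259897e+01,  1.93462591e-03,
        7.75678488e+01, -1.18192390e+01]), 'joint_velocities': array([-0.02364948, -0.05652013, -0.12812909,  0.00049461,  0.08452606,
       -0.12080041]), 'tau': array([ 9.29281632e-04, -4.45872581e+01, -3.52238560e+01, -9.41745293e-05,
        4.21539880e-03, -2.50596344e-06]), 'position': array([ 0.23949995, -0.52220042,  0.23046546]), 'tool_rot': array([[ 9.09066045e-01,  4.16651917e-01, -3.24934915e-04],
       [ 4.16651886e-01, -9.09064747e-01,  1.57845807e-03],
       [ 3.62280703e-04, -1.57030738e-03, -9.99998701e-01]]), 'force': array([ 1.21163907,  0.01043343, -0.28455384]), 'ft_torque': array([-0.0506377 , -0.00246353,  0.00479391]), 'finger_force': 0.0, 'width': 0.08572619327824715}
```

View pics/top0.png

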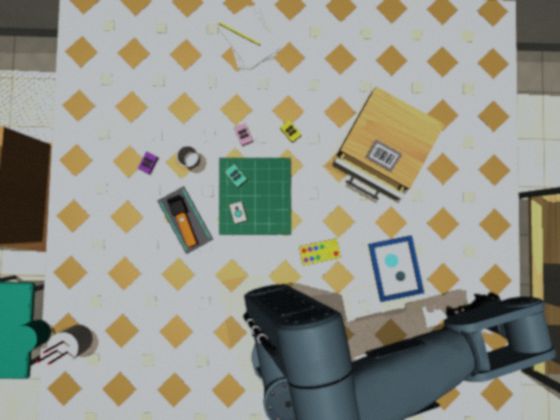

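View pics/scene0.png

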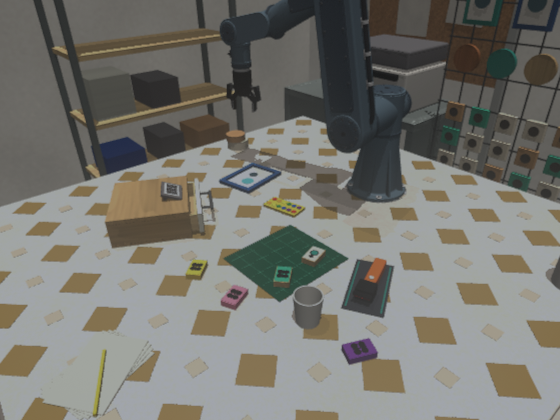

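The top view shows two blocks on the mat: a cream fish block at (237,212) and a green butterfly block at (236,176). The possible mistakes are the pink (243,134), yellow (291,130) and purple (148,162) look-alikes, all off the mat. The scanner is at (185,220), the unit at (390,145), its handle at (363,190) and the label at (384,153).

```bash
python3 - <<'E'
from h import *
d=np.load("top0.npz"); im=d["im"]
a=cv2.resize(im[150:250,150:300],None,fx=5.2,fy=5.2,interpolation=cv2.INTER_CUBIC)[:, :780]
save(a[:520],"c1.png")
b=cv2.resize(im[80:210,310:450],None,fx=4.5,fy=4.5,interpolation=cv2.INTER_CUBIC); save(b,"c2.png")
E
```

```text
(no output)
```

View pics/c1.png

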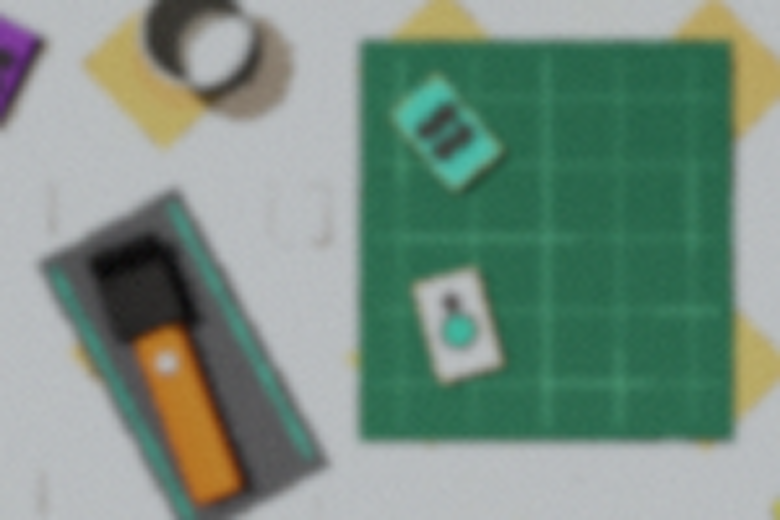

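View pics/c2.png

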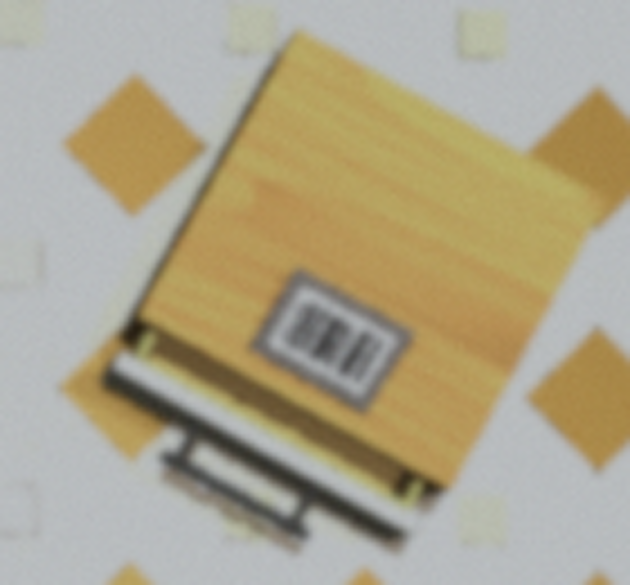

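```bash
python3 - <<'E'
from h import *
d=np.load("top0.npz"); cm=(d["im"],d["K"],d["R"],d["t"])
A=lambda p:np.array(p,float)/5.2+150-.4
B=lambda p:np.array(p,float)/4.5+[310,80]-.4
def rect(px,z):
    P=unproj(cm,px,z); c=P.mean(0); e=[np.linalg.norm(P[i]-P[i-1]) for i in range(4)]
    v=P[1]-P[0]+P[2]-P[3]; w=P[0]-P[3]+P[1]-P[2]
    print(c.round(4),"edges",np.round(e,3),"ang01",np.degrees(np.arctan2(v[1],v[0])).round(1),"ang30",np.degrees(np.arctan2(w[1],w[0])).round(1)); return P
print("unit fl fr br bl");P=rect(B([(140,318),(445,490),(595,195),(298,30)]),.1)
print("front mid",P[:2].mean(0))
print("handle",unproj(cm,B([(170,458),(300,530)]),.064))
print("label",unproj(cm,B([(330,340)]),.118))
print("green");rect(A([(390,110),(435,75),(505,148),(460,192)]),.023)
print("fish");rect(A([(413,282),(478,266),(503,366),(445,384)]),.023)
print("pad");rect(A([(40,262),(175,188),(328,462),(193,536)]),.004)
print("scanner handle");rect(A([(135,335),(185,325),(245,485),(195,505)]),.034)
print("head top");rect(A([(92,262),(165,238),(195,318),(118,342)]),.042)
o=observe();print(o["position"])
E
```

```text
unit fl fr br bl
[ 0.7702 -0.353   0.1   ] edges [0.255 0.264 0.256 0.259] ang01 -118.2 ang30 152.8
front mid [ 0.65670856 -0.2947252   0.1       ]
handle [[ 0.61763611 -0.20930867  0.064     ]
 [ 0.56416489 -0.31056387  0.064     ]]
label [[ 0.70280098 -0.31806137  0.118     ]]
green
[0.6364 0.1823 0.023 ] edges [0.074 0.039 0.07  0.043] ang01 -47.1 ang30 43.3
fish
[0.5043 0.1704 0.023 ] edges [0.073 0.046 0.07  0.041] ang01 -73.2 ang30 17.3
pad
[0.4753 0.3605 0.004 ] edges [0.216 0.105 0.217 0.105] ang01 -59.8 ang30 30.9
scanner handle
[0.4409 0.349  0.034 ] edges [0.121 0.034 0.115 0.036] ang01 -72.0 ang30 21.8
head top
[0.5222 0.3819 0.042 ] edges [0.057 0.051 0.058 0.054] ang01 -70.8 ang30 21.2
[ 0.23949995 -0.52220042  0.23046546]
```

Crops confirm the choice: only the green butterfly and cream fish blocks are on the mat, and the drawer already stands slightly ajar. Next I'll go above the handle.

Call:
{"op": "play_rows", "data": {"steps": "-0.3 0 0 0 0 0 -6.3;-0.3 0 0 0 0 0 -6.3;-0.3 0 0 0 0 0 -6.3;-0.3 0 0 0 0 0 -6.3;-0.3 0 0 0 0 0 -6.3;-0.3 0 0 0 0 0 -6.3", "grip_force": 40}}

```text
time_s: 0.6
position: [0.2395, -0.5223, 0.2307]
tool_rot: [[0.458, 0.889, -0.0], [0.889, -0.458, 0.001], [0.001, -0.001, -1.0]]
force: [0.4, -0.5, -0.6]
width: 0.0303
finger_force: 0.0
```

Call:
{"op": "play_rows", "data": {"steps": "-0.3 33 16 2 0 0 0;-0.3 33 16 2 0 0 0;-0.3 33 16 2 0 0 0;-0.3 33 16 2 0 0 0;-0.3 33 16 2 0 0 0;-0.3 33 16 2 0 0 0;-0.3 33 16 2 0 0 0;-0.3 33 16 2 0 0 0;-0.3 33 16 2 0 0 0;-0.3 33 16 2 0 0 0;-0.3 33 16 2 0 0 0;-0.3 32 13 2 0 0 0"}}

```text
time_s: 1.6
position: [0.5913, -0.2585, 0.2066]
tool_rot: [[0.463, 0.887, -0.001], [0.887, -0.463, 0.0], [0.0, -0.001, -1.0]]
force: [0.2, 0.1, -0.4]
width: 0.0298
finger_force: 0.0
```

Call:
{"op": "play_rows", "data": {"steps": "-0.3 0 0 0 0 0 0;-0.3 0 0 0 0 0 0;-0.3 0 0 0 0 0 0"}}

```text
time_s: 1.85
position: [0.5896, -0.2599, 0.2066]
tool_rot: [[0.462, 0.887, -0.001], [0.887, -0.462, 0.0], [-0.0, -0.001, -1.0]]
force: [-0.1, 0.3, -0.1]
width: 0.03
finger_force: 0.0
```

```bash
cat >> h.py <<'E'
def st():
    o=observe(); R=np.array(o["tool_rot"]); print("t %.1f"%o["time_s"],"pos",np.round(o["position"],4),"psi %.2f"%np.degrees(np.arctan2(R[1,0],R[0,0])),"tilt",np.round(R[:,2],4),"F",np.round(o["force"],1),"w %.4f"%o["width"],"q",np.round(o["q"],1)); return o
def to(o,p,psi):
    "turn about tool z, then shift (mm) in the turned frame, for a down-pointing tool"
    R=np.array(o["tool_rot"]); p0=np.degrees(np.arctan2(R[1,0],R[0,0])); dz=-((psi-p0+90)%180-90)
    s=np.radians(p0-dz); X=np.array([np.cos(s),np.sin(s)]);Y=np.array([np.sin(s),-np.cos(s)])
    d=(np.array(p)-o["position"])*1000
    print("rz %.1f"%dz,"shift x %.1f y %.1f z %.1f"%(d[:2]@X,d[:2]@Y,-d[2]))
E
python3 - <<'E'
from h import *
o=st(); to(o,(.591,-.260,.043),62.3)
w=cam("wrist"); save(w[0],"w1.png"); print(proj(w,[[.591,-.26,.0675],[.65,-.29,.1]]))
np.savez("w1.npz",im=w[0],K=w[1],R=w[2],t=w[3])
E
```

```text
t 1.9 pos [ 0.5896 -0.2599  0.2066] psi 62.47 tilt [-1.4e-03  3.0e-04 -1.0e+00] F [-0.1  0.3 -0.1] w 0.0300 q [-34.3  20.3  82.7  -0.   77.1  -6.8]
rz 0.2 shift x 0.5 y 1.3 z 163.6
[[282.1819745  197.85523878]
 [358.32420102 205.99345884]]
```

View pics/w1.png

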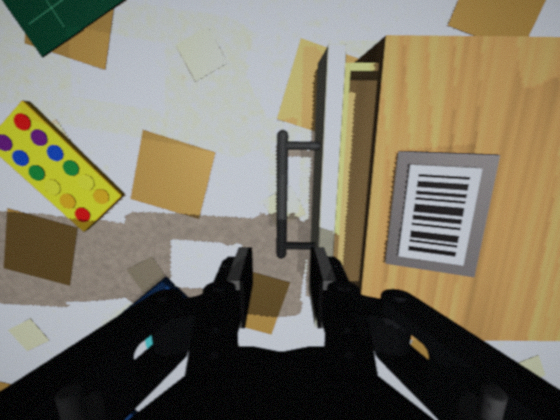

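```bash
python3 - <<'E'
from h import *
d=np.load("w1.npz"); cm=(d["im"],d["K"],d["R"],d["t"])
P=unproj(cm,[(385,37),(362,290),(560,37),(540,340)],.1);print(P)
print(np.degrees(np.arctan2(*(P[0]-P[1])[[1,0]])),np.degrees(np.arctan2(*(P[2]-P[0])[[1,0]])))
Q=unproj(cm,[(282,132),(282,257)],.066);print(Q,Q.mean(0),np.linalg.norm(Q[0]-Q[1]),np.degrees(np.arctan2(*(Q[0]-Q[1])[[1,0]])))
L=unproj(cm,[(398,152),(498,155),(474,276),(386,262)],.118);print(L,L.mean(0))
print(-cm[2].T@cm[3])
E
```

```text
[[ 0.72005337 -0.17858613  0.1       ]
 [ 0.62012933 -0.36755405  0.1       ]
 [ 0.83603127 -0.23922079  0.1       ]
 [ 0.7554772  -0.50182861  0.1       ]]
62.130635547775874 -27.60111562803594
[[ 0.61960217 -0.2047446   0.066     ]
 [ 0.56139387 -0.31643086  0.066     ]] [ 0.59049802 -0.26058773  0.066     ] 0.12594453276159434 62.47251555194231
[[ 0.692158   -0.25790801  0.118     ]
 [ 0.7595162  -0.29566583  0.118     ]
 [ 0.71169173 -0.3875754   0.118     ]
 [ 0.64914531 -0.33992648  0.118     ]] [ 0.70312781 -0.32026893  0.118     ]
[ 0.62228904 -0.19787214  0.34960819]
```

Call:
{"op": "play_rows", "data": {"steps": "-0.42 0 1 0 0 0 0;-0.42 0 0 20 0 0 0;-0.42 0 0 20 0 0 0;-0.42 0 0 20 0 0 0;-0.42 0 0 20 0 0 0;-0.42 0 0 20 0 0 0;-0.42 0 0 20 0 0 0;-0.42 0 0 20 0 0 0;-0.42 0 0 20 0 0 0;-0.42 0 0 4 0 0 0;-0.42 0 0 0 0 0 0"}}

```text
time_s: 2.82
position: [0.5921, -0.263, 0.0451]
tool_rot: [[0.465, 0.885, 0.004], [0.885, -0.465, -0.003], [-0.0, 0.005, -1.0]]
force: [0.6, -0.0, 1.5]
width: 0.0246
finger_force: 0.6
```

Call:
{"op": "play_rows", "data": {"steps": "-1 0 0 0 0 0 0;-1 0 0 0 0 0 0;-1 0 0 0 0 0 0;-1 0 0 0 0 0 0;-1 0 0 0 0 0 0;-1 0 0 0 0 0 0"}}

```text
time_s: 3.32
position: [0.5908, -0.262, 0.0442]
tool_rot: [[0.464, 0.886, 0.001], [0.886, -0.464, -0.002], [-0.001, 0.001, -1.0]]
force: [-2.4, -2.6, 5.5]
width: 0.0098
finger_force: 39.1
```

Call:
{"op": "play_rows", "data": {"steps": "-1 0 -5 0 0 0 0;-1 0 -13 0 0 0 0;-1 0 -13 0 0 0 0;-1 0 -13 0 0 0 0;-1 0 -13 0 0 0 0;-1 0 -13 0 0 0 0;-1 0 -13 0 0 0 0;-1 0 -13 0 0 0 0;-1 0 -13 0 0 0 0;-1 0 -13 0 0 0 0;-1 0 -13 0 0 0 0;-1 0 -8 0 0 0 0"}}

```text
time_s: 4.32
position: [0.4638, -0.1943, 0.0442]
tool_rot: [[0.463, 0.886, 0.002], [0.886, -0.463, -0.001], [-0.0, 0.002, -1.0]]
force: [1.1, -1.2, 5.5]
width: 0.0091
finger_force: 40.8
```

Call:
{"op": "play_rows", "data": {"steps": "-1 0 -5 0 0 0 0;-1 0 0 0 0 0 0;-1 0 0 0 0 0 0;-1 0 0 0 0 0 0"}}

```text
time_s: 4.65
position: [0.4598, -0.1921, 0.0442]
tool_rot: [[0.463, 0.886, 0.001], [0.886, -0.463, -0.0], [0.0, 0.001, -1.0]]
force: [-1.1, -0.1, 9.5]
width: 0.0094
finger_force: 41.1
```

Call:
{"op": "play_rows", "data": {"steps": "-1 0 -4 0 0 0 0;-1 0 -4 0 0 0 0;-1 0 0 0 0 0 0;-1 0 0 0 0 0 0"}}

```text
time_s: 4.98
position: [0.4527, -0.1884, 0.0442]
tool_rot: [[0.463, 0.886, 0.001], [0.886, -0.463, -0.0], [0.0, 0.001, -1.0]]
force: [-1.5, 0.2, 10.6]
width: 0.009
finger_force: 41.1
```

Call:
{"op": "play_rows", "data": {"steps": "-0.5 0 0 0 0 0 0;-0.42 0 0 0 0 0 0;-0.42 0 0 0 0 0 0;-0.42 0 0 -15 0 0 0;-0.42 0 0 -30 0 0 0;-0.42 0 0 -40 0 0 0;-0.42 0 0 -40 0 0 0;-0.42 0 0 -40 0 0 0;-0.42 0 0 0 0 0 0;-0.42 0 0 0 0 0 0"}}

```text
time_s: 5.82
position: [0.4538, -0.1891, 0.2107]
tool_rot: [[0.463, 0.886, 0.004], [0.886, -0.463, -0.003], [-0.001, 0.005, -1.0]]
force: [-0.8, -0.2, -0.6]
width: 0.0251
finger_force: 0.0
```

```bash
python3 - <<'E'
from h import *
o=st(); w=cam("wrist"); save(w[0],"w2.png"); np.savez("w2.npz",im=w[0],K=w[1],R=w[2],t=w[3])
t=cam("top"); np.savez("top1.npz",im=t[0],K=t[1],R=t[2],t=t[3])
a=cv2.resize(t[0][80:260,140:440],None,fx=2.6,fy=2.6,interpolation=cv2.INTER_CUBIC);save(a,"top1.png")
E
```

```text
t 5.8 pos [ 0.4538 -0.1891  0.2107] psi 62.43 tilt [ 0.0044 -0.0031 -1.    ] F [-0.8 -0.2 -0.6] w 0.0251 q [-36.5   0.5 105.3   0.   73.9  -8.9]
```

View pics/top1.png

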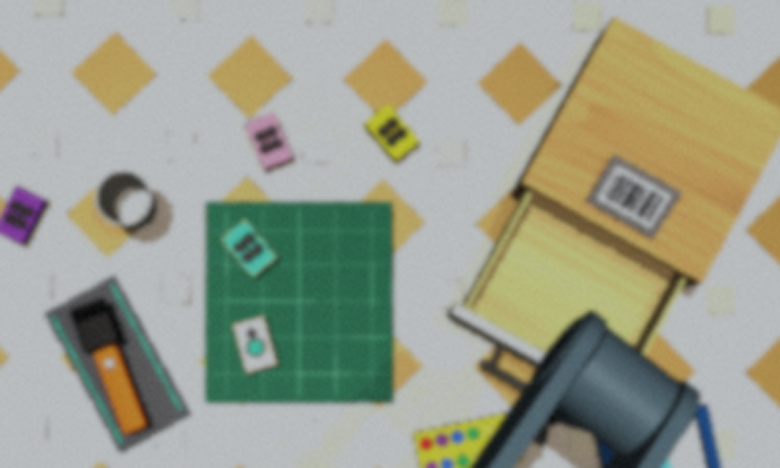

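Call:
{"op": "play_rows", "data": {"steps": "0.5 0 0 0 0 0 6.5;0.5 0 0 0 0 0 6.5;0.5 0 0 0 0 0 6.5;0.5 20 -7 0 0 0 0;0.5 35 -13 0 0 0 0;0.5 35 -13 0 0 0 0;0.5 35 -13 0 0 0 0;0.5 35 -13 0 0 0 0;0.5 35 -13 0 0 0 0;0.5 35 -13 5 0 0 0;0.5 35 -13 5 0 0 0;0.5 35 -13 10 0 0 0"}}

```text
time_s: 6.92
position: [0.5963, 0.0992, 0.1862]
tool_rot: [[0.732, 0.681, -0.003], [0.681, -0.732, 0.0], [-0.002, -0.002, -1.0]]
force: [1.0, 1.2, 0.5]
width: 0.0642
finger_force: 0.0
```

Call:
{"op": "play_rows", "data": {"steps": "0.5 35 -13 10 0 0 0;0.5 35 -14 10 0 0 0;0.5 17 -9 10 0 0 0;0.5 0 0 0 0 0 0;0.5 0 0 0 0 0 0;0.5 0 0 0 0 0 0"}}

```text
time_s: 7.42
position: [0.6346, 0.1823, 0.1563]
tool_rot: [[0.732, 0.681, -0.004], [0.681, -0.732, -0.001], [-0.003, -0.002, -1.0]]
force: [0.0, -0.8, 0.2]
width: 0.0638
finger_force: 0.0
```

```bash
python3 - <<'E'
from h import *
o=st(); to(o,(.6364,.1823,.006),43)
w=cam("wrist"); np.savez("w3.npz",im=w[0],K=w[1],R=w[2],t=w[3]); save(w[0],"w3.png")
E
```

```text
t 7.4 pos [0.6346 0.1823 0.1563] psi 42.93 tilt [-3.6e-03 -7.0e-04 -1.0e+00] F [ 0.  -0.8  0.2] w 0.0638 q [ 5.8 25.  82.3 -0.  72.8 52.8]
rz -0.1 shift x 1.3 y 1.2 z 150.3
```

View pics/w3.png

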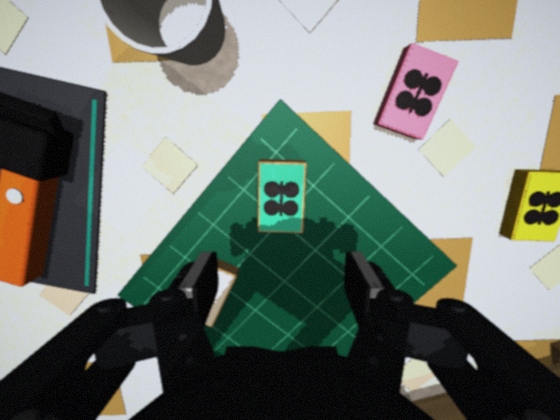

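```bash
python3 - <<'E'
from h import *
d=np.load("w3.npz"); cm=(d["im"],d["K"],d["R"],d["t"])
P=unproj(cm,[(259.5,161),(305,161),(303,232),(258,231)],.023);print(P,P.mean(0)); v=P[0]-P[3]+P[1]-P[2]; print(np.degrees(np.arctan2(v[1],v[0])))
o=st(); to(o,(P.mean(0)[0],P.mean(0)[1],.007),43)
P=unproj(cm,[(395,73),(456,60)],.02);print(P)
E
```

```text
[[0.64816632 0.2217601  0.023     ]
 [0.67675864 0.19097446 0.023     ]
 [0.62532494 0.14375589 0.023     ]
 [0.5958121  0.17705878 0.023     ]] [0.6365155  0.18338731 0.023     ]
41.529742870120145
t 7.5 pos [0.6351 0.1819 0.1572] psi 42.88 tilt [-2.e-03 -5.e-04 -1.e+00] F [ 0.  -1.1 -0.1] w 0.0640 q [ 5.7 25.  82.3 -0.  72.8 52.8]
rz -0.1 shift x 2.0 y -0.2 z 150.2
[[0.78356516 0.18628558 0.02      ]
 [0.8256368  0.15592082 0.02      ]]
```

Call:
{"op": "play_rows", "data": {"steps": "0.5 2 0 10 0 0 0;0.5 0 0 25 0 0 0;0.5 0 0 25 0 0 0;0.5 0 0 25 0 0 0;0.5 0 0 25 0 0 0;0.5 0 0 20 0 0 0;0.5 0 0 14 0 0 0;0.5 0 0 10 0 0 0;0.5 0 0 0 0 0 0;-0.2 0 0 0 0 0 0;-0.2 0 0 0 0 0 0;-0.2 0 0 0 0 0 0", "grip_force": 30}}

```text
time_s: 8.47
position: [0.6388, 0.1844, 0.0062]
tool_rot: [[0.732, 0.681, 0.003], [0.681, -0.732, 0.0], [0.003, 0.002, -1.0]]
force: [0.4, -0.1, 0.2]
width: 0.0446
finger_force: 31.2
```

Call:
{"op": "play_rows", "data": {"steps": "-0.2 0 0 0 0 0 0;-0.2 0 0 0 0 0 0;-0.2 0 0 -5 0 0 0;-0.2 0 0 -15 0 0 0;-0.2 0 0 -30 0 0 0;-0.2 0 0 -40 0 0 0;-0.2 0 0 -40 0 0 0;-0.2 0 0 -20 0 0 0;-0.2 0 0 0 0 0 0;-0.2 0 0 0 0 0 0"}}

```text
time_s: 9.3
position: [0.6385, 0.1845, 0.1575]
tool_rot: [[0.732, 0.681, 0.005], [0.681, -0.732, 0.001], [0.004, 0.003, -1.0]]
force: [-0.1, 0.7, -0.6]
width: 0.0443
finger_force: 31.3
```

```bash
python3 - <<'E'
from h import *
o=st(); to(o,(.594,-.206,.15),62.3)
E
```

```text
t 9.3 pos [0.6385 0.1845 0.1575] psi 42.94 tilt [ 4.8e-03  5.0e-04 -1.0e+00] F [-0.1  0.7 -0.6] w 0.0443 q [ 5.9 25.2 82.   0.  72.5 53. ]
rz -19.4 shift x -366.4 y 142.1 z 7.5
```

Call:
{"op": "play_rows", "data": {"steps": "-0.2 0 0 0 0 0 -6.5;-0.2 0 0 0 0 0 -6.5;-0.2 0 0 0 0 0 -6.5;-0.2 -15 5 0 0 0 0;-0.2 -33 13 0 0 0 0;-0.2 -33 13 0 0 0 0;-0.2 -33 13 0 0 0 0;-0.2 -33 13 0 0 0 0;-0.2 -33 13 0 0 0 0;-0.2 -33 13 0 0 0 0;-0.2 -33 13 0 0 0 0;-0.2 -33 13 0 0 0 0"}}

```text
time_s: 10.3
position: [0.6028, -0.1154, 0.1528]
tool_rot: [[0.465, 0.885, -0.003], [0.885, -0.465, 0.001], [-0.001, -0.003, -1.0]]
force: [0.1, -0.5, -1.1]
width: 0.0441
finger_force: 31.3
```

Call:
{"op": "play_rows", "data": {"steps": "-0.2 -33 13 0 0 0 0;-0.2 -33 11 0 0 0 0;-0.2 -21 9 0 0 0 0;-0.2 0 0 0 0 0 0;-0.2 0 0 0 0 0 0;-0.2 0 0 0 0 0 0"}}

```text
time_s: 10.8
position: [0.5928, -0.2053, 0.1531]
tool_rot: [[0.464, 0.886, -0.002], [0.886, -0.464, 0.002], [0.0, -0.003, -1.0]]
force: [-0.6, 1.4, 0.5]
width: 0.0443
finger_force: 31.3
```

```bash
python3 - <<'E'
from h import *
o=st(); to(o,(.594,-.206,.0255),62.3)
w=cam("wrist"); np.savez("w4.npz",im=w[0],K=w[1],R=w[2],t=w[3]); save(w[0],"w4.png")
E
```

```text
t 10.8 pos [ 0.5928 -0.2053  0.1531] psi 62.33 tilt [-0.0021  0.0016 -1.    ] F [-0.6  1.4  0.5] w 0.0443 q [-29.9  21.3  87.9   0.   71.   -2.3]
rz 0.0 shift x -0.0 y 1.4 z 127.6
```

View pics/w4.png

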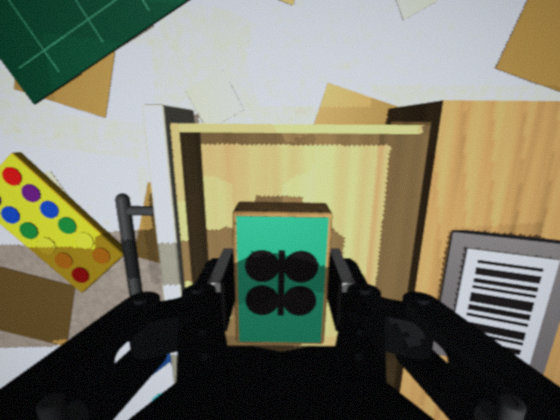

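Call:
{"op": "play_rows", "data": {"steps": "-0.2 0 1 15 0 0 0;-0.2 0 0 25 0 0 0;-0.2 0 0 25 0 0 0;-0.2 0 0 25 0 0 0;-0.2 0 0 15 0 0 0;-0.2 0 0 8 0 0 0;-0.2 0 0 6 0 0 0;-0.2 0 0 4 0 0 0;-0.2 0 0 2 0 0 0;-0.2 0 0 0 0 0 0;-0.2 0 0 0 0 0 0"}}

```text
time_s: 11.77
position: [0.5953, -0.2067, 0.0303]
tool_rot: [[0.463, 0.886, 0.001], [0.886, -0.463, -0.001], [-0.0, 0.002, -1.0]]
force: [-0.8, -0.1, 0.6]
width: 0.044
finger_force: 31.3
```

Call:
{"op": "play_rows", "data": {"steps": "-0.2 0 0 2 0 0 0;-0.2 0 0 1.5 0 0 0;-0.2 0 0 0 0 0 0;-0.2 0 0 0 0 0 0;-0.2 0 0 0 0 0 0"}}

```text
time_s: 12.18
position: [0.5946, -0.2064, 0.0259]
tool_rot: [[0.463, 0.886, 0.0], [0.886, -0.463, 0.0], [0.0, 0.0, -1.0]]
force: [-0.0, -0.2, -0.2]
width: 0.0444
finger_force: 31.3
```

Call:
{"op": "play_rows", "data": {"steps": "-0.2 0 0 1 0 0 0;-0.2 0 0 0 0 0 0;-0.2 0 0 0 0 0 0"}}

```text
time_s: 12.43
position: [0.5947, -0.2064, 0.0248]
tool_rot: [[0.463, 0.886, 0.0], [0.886, -0.463, -0.0], [-0.0, 0.0, -1.0]]
force: [0.1, 0.4, -0.3]
width: 0.0443
finger_force: 31.3
```

Call:
{"op": "play_rows", "data": {"steps": "-0.2 0 0 1 0 0 0;-0.2 0 0 0 0 0 0;-0.2 0 0 0 0 0 0"}}

```text
time_s: 12.68
position: [0.5954, -0.2068, 0.0247]
tool_rot: [[0.463, 0.886, 0.002], [0.886, -0.463, -0.001], [-0.0, 0.002, -1.0]]
force: [0.3, 0.2, 5.4]
width: 0.0445
finger_force: 31.9
```

Call:
{"op": "play_rows", "data": {"steps": "-0.2 0 0 0.5 0 0 0;-0.2 0 0 0 0 0 0;-0.2 0 0 0 0 0 0"}}

```text
time_s: 12.93
position: [0.5957, -0.207, 0.0247]
tool_rot: [[0.463, 0.886, 0.002], [0.886, -0.463, -0.001], [-0.0, 0.002, -1.0]]
force: [-0.5, -0.1, 8.4]
width: 0.0444
finger_force: 32.1
```

Call:
{"op": "play_rows", "data": {"steps": "0.1 0 0 0 0 0 0;0.2 0 0 0 0 0 0;0.35 0 0 0 0 0 0;0.35 0 0 0 0 0 0;0.35 0 0 -5 0 0 0;0.35 0 0 -15 0 0 0;0.35 0 0 -30 0 0 0;0.35 0 0 -40 0 0 0;0.35 0 0 -40 0 0 0;0.35 0 0 0 0 0 0;0.35 0 0 0 0 0 0"}}

```text
time_s: 13.85
position: [0.5968, -0.2075, 0.1574]
tool_rot: [[0.463, 0.886, 0.006], [0.886, -0.463, -0.004], [-0.0, 0.007, -1.0]]
force: [-1.3, -1.0, -1.8]
width: 0.0577
finger_force: 0.0
```

```bash
python3 - <<'E'
from h import *
o=st(); to(o,(.5043,.1704,.15),17)
t=cam("top"); np.savez("top2.npz",im=t[0],K=t[1],R=t[2],t=t[3])
E
```

```text
t 13.8 pos [ 0.5968 -0.2075  0.1574] psi 62.44 tilt [ 0.0063 -0.0036 -1.    ] F [-1.3 -1.  -1.8] w 0.0577 q [-29.9  21.2  87.5   0.   70.9  -2.4]
rz 45.4 shift x 22.1 y -388.4 z 7.4
```

Call:
{"op": "play_rows", "data": {"steps": "0.5 0 0 0 0 0 6.5;0.5 0 0 0 0 0 6.5;0.5 0 0 0 0 0 6.5;0.5 0 0 0 0 0 6.5;0.5 0 0 0 0 0 6.5;0.5 0 0 0 0 0 6.5;0.5 0 0 0 0 0 6.5;0.5 1 -20 0 0 0 0;0.5 2 -33 0 0 0 0;0.5 2 -33 0 0 0 0;0.5 2 -33 0 0 0 0;0.5 2 -33 0 0 0 0"}}

```text
time_s: 14.9
position: [0.5569, -0.0567, 0.1509]
tool_rot: [[0.957, 0.29, -0.004], [0.291, -0.957, 0.001], [-0.004, -0.003, -1.0]]
force: [0.5, 0.2, -0.4]
width: 0.0641
finger_force: 0.0
```

Call:
{"op": "play_rows", "data": {"steps": "0.5 2 -33 0 0 0 0;0.5 2 -33 0 0 0 0;0.5 2 -33 0 0 0 0;0.5 2 -33 0 0 0 0;0.5 2 -33 0 0 0 0;0.5 2 -33 0 0 0 0;0.5 2 -33 0 0 0 0;0.5 1 -6 0 0 0 0;0.5 0 0 0 0 0 0;0.5 0 0 0 0 0 0;0.5 0 0 0 0 0 0"}}

```text
time_s: 15.82
position: [0.5042, 0.1717, 0.1524]
tool_rot: [[0.957, 0.29, -0.002], [0.29, -0.957, -0.001], [-0.002, 0.0, -1.0]]
force: [-1.1, -1.0, -0.3]
width: 0.0642
finger_force: 0.0
```

```bash
python3 - <<'E'
from h import *
o=st()
w=cam("wrist"); np.savez("w5.npz",im=w[0],K=w[1],R=w[2],t=w[3]); save(w[0],"w5.png")
# cream block segmentation
hsv=cv2.cvtColor(w[0],cv2.COLOR_RGB2HSV); cand=unproj(w,[(0,0)],.023)
print(proj(w,[[.5043,.1704,.023]])); to(o,(.5043,.1704,.003),17)
E
```

```text
t 15.8 pos [0.5042 0.1717 0.1524] psi 16.88 tilt [-1.5e-03 -6.0e-04 -1.0e+00] F [-1.1 -1.  -0.3] w 0.0642 q [  6.   10.  102.2  -0.   67.9  79.2]
[[281.92413127 201.22027017]]
rz -0.1 shift x -0.3 y 1.3 z 149.4
```

View pics/w5.png

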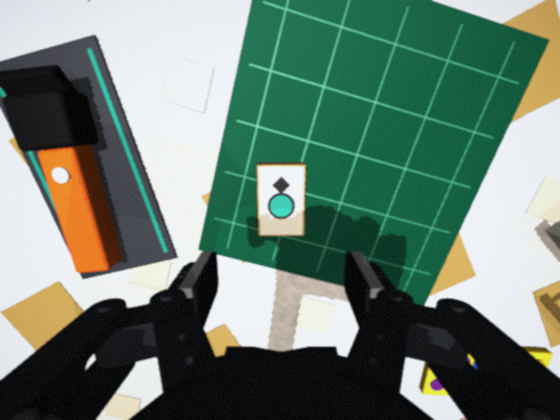

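The wrist view shows the fish block centred at (281,200), squarely between the fingers.

Call:
{"op": "play_rows", "data": {"steps": "0.5 0 0 10 0 0 0;0.5 0 0 25 0 0 0;0.5 0 0 25 0 0 0;0.5 0 0 25 0 0 0;0.5 0 0 25 0 0 0;0.5 0 0 20 0 0 0;0.5 0 0 12 0 0 0;0.5 0 0 6 0 0 0;0.5 0 0 0 0 0 0;-0.2 0 0 0 0 0 0;-0.2 0 0 0 0 0 0;-0.2 0 0 0 0 0 0"}}

```text
time_s: 16.87
position: [0.5057, 0.1729, 0.0067]
tool_rot: [[0.957, 0.291, 0.003], [0.291, -0.957, 0.0], [0.003, 0.001, -1.0]]
force: [0.9, 0.0, 0.2]
width: 0.0441
finger_force: 32.1
```

Call:
{"op": "play_rows", "data": {"steps": "-0.2 0 0 0 0 0 0;-0.2 0 0 0 0 0 0;-0.2 0 0 -5 0 0 0;-0.2 0 0 -15 0 0 0;-0.2 0 0 -30 0 0 0;-0.2 0 0 -40 0 0 0;-0.2 0 0 -40 0 0 0;-0.2 0 0 -20 0 0 0;-0.2 0 0 0 0 0 0;-0.2 0 0 0 0 0 0"}}

```text
time_s: 17.7
position: [0.5051, 0.1729, 0.1569]
tool_rot: [[0.957, 0.291, 0.003], [0.291, -0.957, 0.0], [0.003, 0.001, -1.0]]
force: [0.7, 0.5, -1.6]
width: 0.0443
finger_force: 32.2
```

```bash
python3 - <<'E'
from h import *
o=st(); to(o,(.547,-.294,.153),62.3)
E
```

```text
t 17.7 pos [0.5051 0.1729 0.1569] psi 16.94 tilt [ 3.3e-03  3.0e-04 -1.0e+00] F [ 0.7  0.5 -1.6] w 0.0443 q [  6.2   9.6 102.1  -0.   68.1  79.2]
rz -45.4 shift x -394.0 y 254.1 z 3.9
```

Call:
{"op": "play_rows", "data": {"steps": "-0.2 0 0 0 0 0 -6.5;-0.2 0 0 0 0 0 -6.5;-0.2 0 0 0 0 0 -6.5;-0.2 0 0 0 0 0 -6.5;-0.2 0 0 0 0 0 -6.5;-0.2 0 0 0 0 0 -6.5;-0.2 0 0 0 0 0 -6.4;-0.2 -14 9 0 0 0 0;-0.2 -30 19 0 0 0 0;-0.2 -30 19 0 0 0 0;-0.2 -30 19 0 0 0 0;-0.2 -30 19 0 0 0 0"}}

```text
time_s: 18.7
position: [0.5157, 0.0136, 0.1531]
tool_rot: [[0.464, 0.886, -0.004], [0.886, -0.464, 0.001], [-0.001, -0.004, -1.0]]
force: [1.2, -0.4, -0.1]
width: 0.044
finger_force: 32.1
```

Call:
{"op": "play_rows", "data": {"steps": "-0.2 -30 19 0 0 0 0;-0.2 -30 19 0 0 0 0;-0.2 -30 19 0 0 0 0;-0.2 -30 19 0 0 0 0;-0.2 -30 20 0 0 0 0;-0.2 -30 20 0 0 0 0;-0.2 -30 20 0 0 0 0;-0.2 -30 20 0 0 0 0;-0.2 -20 14 0 0 0 0;-0.2 0 0 0 0 0 0;-0.2 0 0 0 0 0 0;-0.2 0 0 0 0 0 0"}}

```text
time_s: 19.7
position: [0.5461, -0.2933, 0.1532]
tool_rot: [[0.465, 0.885, -0.003], [0.886, -0.465, 0.003], [0.001, -0.004, -1.0]]
force: [0.1, 0.0, -1.1]
width: 0.0443
finger_force: 32.1
```

```bash
python3 - <<'E'
from h import *
o=st(); to(o,(.547,-.294,.026),62.3)
w=cam("wrist"); np.savez("w6.npz",im=w[0],K=w[1],R=w[2],t=w[3]); save(w[0],"w6.png")
E
```

```text
t 19.7 pos [ 0.5461 -0.2933  0.1532] psi 62.31 tilt [-0.0029  0.0028 -1.    ] F [ 0.1  0.  -1.1] w 0.0443 q [-39.2  20.5  89.    0.   70.8 -11.5]
rz 0.0 shift x -0.2 y 1.1 z 127.2
```

View pics/w6.png

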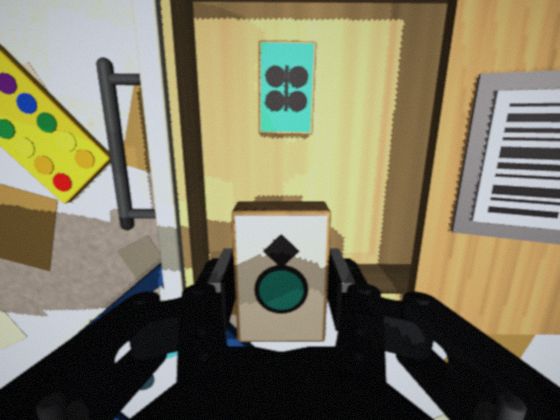

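```bash
python3 - <<'E'
from h import *
d=np.load("w6.npz"); cm=(d["im"],d["K"],d["R"],d["t"])
P=unproj(cm,[(380,263),(207,263),(193,17)],.022); o=observe()
u=np.array([.886,-.464]);v=np.array([.464,.886])
D=P[:,:2]-o["position"][:2]; print(D@u,D@v)
D=unproj(cm,[(287,87)],.042)[:,:2]-o["position"][:2]; print(D@u,D@v)
E
```

```text
[ 0.09971189 -0.07533926 -0.07132028] [-0.0656168  -0.06560929  0.1530653 ]
[0.0047384] [0.0978828]
```

Call:
{"op": "play_rows", "data": {"steps": "-0.2 0 1 15 0 0 0;-0.2 0 0 25 0 0 0;-0.2 0 0 25 0 0 0;-0.2 0 0 25 0 0 0;-0.2 0 0 15 0 0 0;-0.2 0 0 8 0 0 0;-0.2 0 0 6 0 0 0;-0.2 0 0 4 0 0 0;-0.2 0 0 2.5 0 0 0;-0.2 0 0 1 0 0 0;-0.2 0 0 0 0 0 0;-0.2 0 0 0 0 0 0"}}

```text
time_s: 20.75
position: [0.5486, -0.2954, 0.0297]
tool_rot: [[0.464, 0.886, 0.001], [0.886, -0.464, -0.001], [-0.0, 0.001, -1.0]]
force: [-0.5, -0.6, 0.0]
width: 0.0439
finger_force: 32.2
```

Call:
{"op": "play_rows", "data": {"steps": "-0.2 0 0 1 0 0 0;-0.2 0 0 0.5 0 0 0;-0.2 0 0 0 0 0 0;-0.2 0 0 0 0 0 0"}}

```text
time_s: 21.08
position: [0.5481, -0.2951, 0.0273]
tool_rot: [[0.464, 0.886, 0.0], [0.886, -0.464, -0.0], [-0.0, 0.0, -1.0]]
force: [-0.2, 0.2, -1.1]
width: 0.0444
finger_force: 32.2
```

Call:
{"op": "play_rows", "data": {"steps": "-0.2 0 0 1 0 0 0;-0.2 0 0 0 0 0 0;-0.2 0 0 0 0 0 0"}}

```text
time_s: 21.33
position: [0.548, -0.295, 0.0262]
tool_rot: [[0.464, 0.886, -0.0], [0.886, -0.464, 0.0], [0.0, -0.0, -1.0]]
force: [1.0, 0.6, -1.1]
width: 0.0442
finger_force: 32.2
```

Call:
{"op": "play_rows", "data": {"steps": "-0.2 0 0 1 0 0 0;-0.2 0 0 0 0 0 0;-0.2 0 0 0 0 0 0"}}

```text
time_s: 21.58
position: [0.5484, -0.2953, 0.0256]
tool_rot: [[0.464, 0.886, 0.001], [0.886, -0.464, -0.0], [-0.0, 0.001, -1.0]]
force: [-0.3, 0.5, 1.9]
width: 0.0444
finger_force: 32.4
```

Call:
{"op": "play_rows", "data": {"steps": "-0.2 0 0 0.7 0 0 0;-0.2 0 0 0 0 0 0;-0.2 0 0 0 0 0 0"}}

```text
time_s: 21.83
position: [0.5488, -0.2955, 0.0256]
tool_rot: [[0.464, 0.886, 0.001], [0.886, -0.464, -0.001], [-0.0, 0.002, -1.0]]
force: [-1.1, 0.7, 5.5]
width: 0.0437
finger_force: 32.8
```

Call:
{"op": "play_rows", "data": {"steps": "0.1 0 0 0 0 0 0;0.2 0 0 0 0 0 0;0.35 0 0 0 0 0 0;0.35 0 0 0 0 0 0;0.35 0 0 -5 0 0 0;0.35 0 0 -15 0 0 0;0.35 0 0 -30 0 0 0;0.35 0 0 -40 0 0 0;0.35 0 0 -40 0 0 0;0 0 0 0 0 0 0;-0.4 0 0 0 0 0 0"}}

```text
time_s: 22.75
position: [0.55, -0.2965, 0.1586]
tool_rot: [[0.464, 0.886, 0.006], [0.886, -0.464, -0.005], [-0.001, 0.007, -1.0]]
force: [-0.8, -0.5, 0.3]
width: 0.0344
finger_force: 0.0
```

```bash
python3 - <<'E'
from h import *
o=st(); to(o,(.4527,-.1884,.157),62.4)
E
```

```text
t 22.8 pos [ 0.55   -0.2965  0.1586] psi 62.33 tilt [ 0.0056 -0.0046 -1.    ] F [-0.8 -0.5  0.3] w 0.0344 q [-39.2  20.3  88.5  -0.   70.8 -11.5]
rz -0.1 shift x 50.8 y -136.3 z 1.6
```

Call:
{"op": "play_rows", "data": {"steps": "-0.42 7 -18 0 0 0 0;-0.42 12 -32 0 0 0 0;-0.42 12 -32 0 0 0 0;-0.42 12 -32 0 0 0 0;-0.42 8 -22 0 0 0 0;-0.42 0 0 0 0 0 0;-0.42 0 0 0 0 0 0;-0.42 0 0 0 0 0 0"}}

```text
time_s: 23.42
position: [0.4516, -0.1871, 0.1543]
tool_rot: [[0.464, 0.886, -0.0], [0.886, -0.464, -0.0], [-0.0, 0.0, -1.0]]
force: [0.4, -0.5, 0.5]
width: 0.0249
finger_force: 0.0
```

```bash
python3 - <<'E'
from h import *
o=st(); to(o,(.4527,-.1884,.044),62.4)
w=cam("wrist"); np.savez("w7.npz",im=w[0],K=w[1],R=w[2],t=w[3]); save(w[0],"w7.png")
p=proj(w,[[.4527,-.1884,.066]])[0];print(p); r,c=int(p[1]),int(p[0])
print(w[0][r,c-40:c+40].mean(1).astype(int))
# drawer floor picture: block positions in view
v=np.array([.464,.886,0])
for s in(-.06,.06):print(proj(w,np.array([.4527,-.1884,.066])+s*v))
E
```

```text
t 23.4 pos [ 0.4516 -0.1871  0.1543] psi 62.33 tilt [-1.e-04 -1.e-04 -1.e+00] F [ 0.4 -0.5  0.5] w 0.0249 q [-36.4   4.3 108.4  -0.   67.3  -8.8]
rz -0.1 shift x -0.7 y 1.6 z 110.3
[282.61964625 214.29814333]
[154 166 182 193 200 201 201 204 204 204 203 202 201 205 205 203 204 201
 193 192 188 182 177 165 160 156 153 151 147 138 134 129 128 129 131 127
 129 118  91  62  43  50  53  64  63  72  72  71  72  61  56  54  79 120
 139 147 148 145 145 148 151 146 146 146 138 131 125 125 128 125 128 126
 128 127 124 116 105  76  65  63]
[[282.61300552 280.32446641]]
[[282.62726683 138.52959258]]
```

Call:
{"op": "play_rows", "data": {"steps": "-0.42 0 5.5 0 0 0 0;-0.42 0 0 20 0 0 0;-0.42 0 0 25 0 0 0;-0.42 0 0 25 0 0 0;-0.42 0 0 20 0 0 0;-0.42 0 0 12 0 0 0;-0.42 0 0 6 0 0 0;-0.42 0 0 0 0 0 0;-0.42 0 0 0 0 0 0"}}

```text
time_s: 24.22
position: [0.4568, -0.1899, 0.0468]
tool_rot: [[0.465, 0.885, 0.0], [0.885, -0.465, -0.0], [-0.0, 0.0, -1.0]]
force: [-0.0, -0.4, 0.1]
width: 0.0248
finger_force: 0.0
```

Call:
{"op": "play_rows", "data": {"steps": "-1 0 0 0 0 0 0;-1 0 0 0 0 0 0;-1 0 0 0 0 0 0;-1 0 0 0 0 0 0;-1 0 0 0 0 0 0;-1 0 0 0 0 0 0", "grip_force": 40}}

```text
time_s: 24.72
position: [0.457, -0.1899, 0.0475]
tool_rot: [[0.464, 0.886, 0.002], [0.886, -0.464, -0.001], [-0.0, 0.002, -1.0]]
force: [-0.1, -1.6, 5.9]
width: 0.0094
finger_force: 39.5
```

Call:
{"op": "play_rows", "data": {"steps": "-1 0 3 0 0 0 0;-1 0 6 0 0 0 0;-1 0 9 0 0 0 0;-1 0 10 0 0 0 0;-1 0 10 0 0 0 0;-1 0 10 0 0 0 0;-1 0 10 0 0 0 0;-1 0 10 0 0 0 0;-1 0 10 0 0 0 0;-1 0 10 0 0 0 0;-1 0 10 0 0 0 0;-1 0 10 0 0 0 0"}}

```text
time_s: 25.72
position: [0.5522, -0.2407, 0.0475]
tool_rot: [[0.464, 0.886, -0.0], [0.886, -0.464, -0.002], [-0.002, 0.001, -1.0]]
force: [-4.1, -4.2, 6.7]
width: 0.0095
finger_force: 39.7
```

Call:
{"op": "play_rows", "data": {"steps": "-1 0 10 0 0 0 0;-1 0 10 0 0 0 0;-1 0 10 0 0 0 0;-1 0 9 0 0 0 0;-1 0 6 0 0 0 0;-1 0 4 0 0 0 0;-1 0 2 0 0 0 0;-1 0 0 0 0 0 0;-1 0 0 0 0 0 0"}}

```text
time_s: 26.47
position: [0.5973, -0.2649, 0.0475]
tool_rot: [[0.465, 0.885, 0.001], [0.885, -0.465, -0.003], [-0.002, 0.002, -1.0]]
force: [-2.5, -5.1, 5.5]
width: 0.0092
finger_force: 39.5
```

Call:
{"op": "play_rows", "data": {"steps": "-1 0 4 0 0 0 0;-1 0 4 0 0 0 0;-1 0 4 0 0 0 0;-1 0 0 0 0 0 0;-1 0 0 0 0 0 0"}}

```text
time_s: 26.88
position: [0.6079, -0.2705, 0.0476]
tool_rot: [[0.465, 0.885, 0.001], [0.885, -0.465, -0.003], [-0.002, 0.002, -1.0]]
force: [-2.3, -5.1, 5.5]
width: 0.0094
finger_force: 39.7
```

Call:
{"op": "play_rows", "data": {"steps": "-1 0 2 0 0 0 0;-1 0 2 0 0 0 0;-1 0 0 0 0 0 0;-1 0 0 0 0 0 0"}}

```text
time_s: 27.22
position: [0.6112, -0.2723, 0.0476]
tool_rot: [[0.465, 0.885, 0.001], [0.885, -0.465, -0.003], [-0.002, 0.002, -1.0]]
force: [-1.6, -5.9, 6.0]
width: 0.0095
finger_force: 39.7
```

Call:
{"op": "play_rows", "data": {"steps": "-1 0 2 0 0 0 0;-1 0 2 0 0 0 0;-1 0 0 0 0 0 0;-1 0 0 0 0 0 0"}}

```text
time_s: 27.55
position: [0.6128, -0.2731, 0.0475]
tool_rot: [[0.464, 0.886, -0.004], [0.886, -0.464, -0.0], [-0.002, -0.004, -1.0]]
force: [-10.1, -1.2, 11.8]
width: 0.0093
finger_force: 40.5
```

Call:
{"op": "play_rows", "data": {"steps": "-1 0 2 0 0 0 0;-1 0 1 0 0 0 0;-1 0 0 0 0 0 0;-1 0 0 0 0 0 0"}}

```text
time_s: 27.88
position: [0.6128, -0.2731, 0.0474]
tool_rot: [[0.464, 0.886, -0.01], [0.886, -0.464, 0.003], [-0.002, -0.011, -1.0]]
force: [-21.3, 3.7, 21.1]
width: 0.0093
finger_force: 41.6
```

Call:
{"op": "play_rows", "data": {"steps": "-1 0 -3 0 0 0 0;-0.6 0 0 0 0 0 0;-0.42 0 0 0 0 0 0;-0.42 0 0 0 0 0 0;-0.42 0 0 -15 0 0 0;-0.42 0 0 -30 0 0 0;-0.42 0 0 -40 0 0 0;-0.42 0 0 -40 0 0 0;-0.42 0 0 -30 0 0 0;-0.42 0 0 0 0 0 0;0.1 0 0 0 0 0 0"}}

```text
time_s: 28.8
position: [0.6164, -0.2731, 0.2058]
tool_rot: [[0.464, 0.886, 0.006], [0.886, -0.464, -0.003], [-0.0, 0.006, -1.0]]
force: [-0.7, -0.0, -0.6]
width: 0.0359
finger_force: 0.0
```

```bash
python3 - <<'E'
from h import *
o=st()
t=cam("top"); np.savez("top3.npz",im=t[0],K=t[1],R=t[2],t=t[3])
w=cam("wrist")
a=cv2.resize(t[0][150:260,150:300],None,fx=4,fy=4,interpolation=cv2.INTER_CUBIC)
b=cv2.resize(w[0],None,fx=.7,fy=.7)[:,120:320]
m=np.zeros((440,800,3),np.uint8); m[:440,:600]=a; m[:b.shape[0],600:800]=b; save(m,"m1.png")
E
```

```text
t 28.8 pos [ 0.6164 -0.2731  0.2058] psi 62.35 tilt [ 0.0055 -0.0034 -1.    ] F [-0.7 -0.  -0.6] w 0.0359 q [-34.   23.7  78.2   0.   77.7  -6.3]
```

View pics/m1.png

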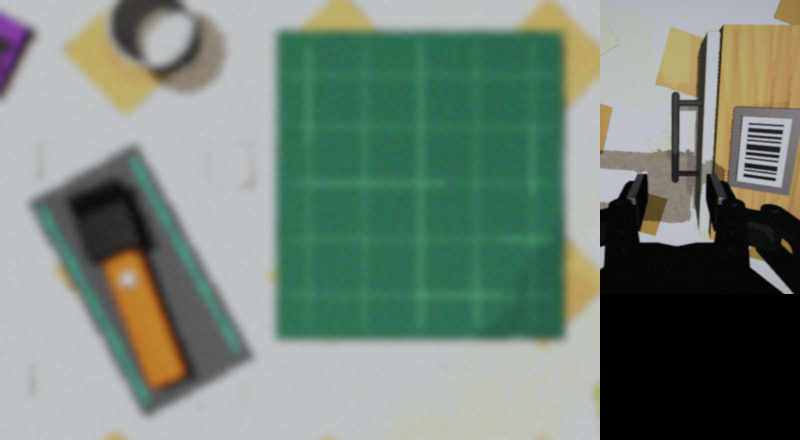

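The montage shows the drawer shut, the mat empty, and the scanner still on its pad. Next, the scanner.

Call:
{"op": "play_rows", "data": {"steps": "0.4 0 0 0 0 0 6.7;0.4 0 0 0 0 0 6.7;0.4 0 0 0 0 0 6.7;0.4 0 0 0 0 0 6.7;0.4 0 0 0 0 0 6.7;0.4 0 0 0 0 0 6.7;0.4 3 -20 0 0 0 0;0.4 5.5 -36 0 0 0 0;0.4 5.5 -36 0 0 0 0;0.4 5.5 -36 0 0 0 0;0.4 5.5 -36 0 0 0 0;0.4 5.5 -36 0 0 0 0"}}

```text
time_s: 29.9
position: [0.5657, -0.0736, 0.1993]
tool_rot: [[0.926, 0.376, -0.004], [0.376, -0.926, 0.002], [-0.003, -0.003, -1.0]]
force: [0.3, 0.4, 0.1]
width: 0.0596
finger_force: 0.0
```

Call:
{"op": "play_rows", "data": {"steps": "0.4 5.5 -36 0 0 0 0;0.4 5.5 -36 0 0 0 0;0.4 5.5 -36 0 0 0 0;0.4 5.5 -36 0 0 0 0;0.4 5.5 -36 0 0 0 0;0.4 5.5 -36 0 0 0 0;0.4 5.5 -36 0 0 0 0;0.4 5 -36 0 0 0 0;0.4 5 -36 0 0 0 0;0.4 5 -36 0 0 0 0;0.4 5 -36 0 0 0 0;0.4 5 -36 0 0 0 0"}}

```text
time_s: 30.9
position: [0.4618, 0.3497, 0.1995]
tool_rot: [[0.926, 0.377, -0.004], [0.377, -0.926, -0.002], [-0.004, 0.0, -1.0]]
force: [0.7, -0.3, 0.0]
width: 0.0593
finger_force: 0.0
```

Call:
{"op": "play_rows", "data": {"steps": "0.4 2 -10 0 0 0 0;0.4 0 0 0 0 0 0;0.4 0 0 0 0 0 0;0.4 0 0 0 0 0 0"}}

```text
time_s: 31.23
position: [0.4617, 0.3571, 0.2005]
tool_rot: [[0.927, 0.376, -0.002], [0.376, -0.927, -0.002], [-0.002, 0.001, -1.0]]
force: [1.2, -1.1, 0.2]
width: 0.0598
finger_force: 0.0
```

```bash
python3 - <<'E'
from h import *
o=st(); w=cam("wrist"); np.savez("w8.npz",im=w[0],K=w[1],R=w[2],t=w[3]); save(w[0],"w8.png")
to(o,(.4642,.3581,.008),22)
E
```

```text
t 31.2 pos [0.4617 0.3571 0.2005] psi 22.09 tilt [-0.0017 -0.0015 -1.    ] F [ 1.2 -1.1  0.2] w 0.0598 q [26.1 13.2 92.4 -0.  74.5 94. ]
rz 0.1 shift x 2.7 y -0.0 z 192.5
```

View pics/w8.png

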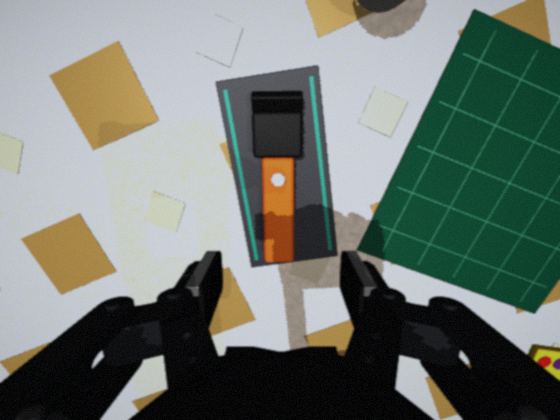

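```bash
python3 - <<'E'
from h import *
d=np.load("w8.npz"); cm=(d["im"],d["K"],d["R"],d["t"])
H=unproj(cm,[(263,262),(294,262)],.034); h=H.mean(0)
E=unproj(cm,[(278.5,157)],.042)[0]; F=unproj(cm,[(278,112)],.042)[0]
u=(E-h)[:2]; print("end",h,"headrear",E,"len",np.linalg.norm(u),"yaw",np.degrees(np.arctan2(u[1],u[0])))
y=np.degrees(np.arctan2(u[1],u[0])); X=np.r_[np.cos(np.radians(y)),np.sin(np.radians(y))]
print("origin from end",h[:2]+.085*X,"from head",E[:2]-.035*X)
P=unproj(cm,[(217,82),(318,66),(337,256),(251,266)],.004); print("pad",P,P.mean(0)); v=P[0]-P[3]+P[1]-P[2]
print([np.linalg.norm(P[i]-P[i-1]) for i in range(4)],np.degrees(np.arctan2(v[1],v[0])))
o=observe(); to(o,(.4642,.3581,.008),22)
E
```

```text
end [0.38516414 0.32857696 0.034     ] headrear [0.49617518 0.37316205 0.042     ] len 0.11962977708177668 yaw 21.8817553691701
origin from end [0.46404031 0.3602558 ] from head [0.46369676 0.36011782]
pad [[0.5407533  0.46139201 0.004     ]
 [0.59493919 0.36873108 0.004     ]
 [0.40629386 0.25875105 0.004     ]
 [0.35333148 0.35325571 0.004     ]] [0.47382946 0.36053246 0.004     ]
[np.float64(0.21638021546779762), np.float64(0.10734131706216982), np.float64(0.21836361180377753), np.float64(0.10833348731030025)] 30.113433648350718
rz 0.0 shift x 2.4 y -0.3 z 192.9
```

Call:
{"op": "play_rows", "data": {"steps": "0.4 3 -2 10 0 0 0;0.4 0 0 30 0 0 0;0.4 0 0 30 0 0 0;0.4 0 0 30 0 0 0;0.4 0 0 30 0 0 0;0.4 0 0 25 0 0 0;0.4 0 0 18 0 0 0;0.4 0 0 10 0 0 0;0.4 0 0 5 0 0 0;0.4 0 0 2 0 0 0;0.4 0 0 0 0 0 0;0.4 0 0 0 0 0 0"}}

```text
time_s: 32.28
position: [0.465, 0.3618, 0.0128]
tool_rot: [[0.926, 0.376, 0.002], [0.376, -0.926, 0.001], [0.002, -0.0, -1.0]]
force: [0.1, 1.3, 0.2]
width: 0.0598
finger_force: 0.0
```

```bash
python3 - <<'E'
from h import *
o=st(); to(o,(.4639,.3602,.0085),22)
E
```

```text
t 32.3 pos [0.465  0.3618 0.0128] psi 22.11 tilt [ 0.002  0.001 -1.   ] F [0.1 1.3 0.2] w 0.0598 q [26.4 28.2 97.3 -0.  54.4 94.2]
rz 0.1 shift x -1.6 y 1.1 z 4.3
```

Call:
{"op": "play_rows", "data": {"steps": "0.4 -1 1 3 0 0 0;0.4 0 0 0 0 0 0;-0.6 0 0 0 0 0 0;-0.6 0 0 0 0 0 0;-0.6 0 0 0 0 0 0;-0.6 0 0 0 0 0 0;-0.6 0 0 0 0 0 0;-0.6 0 0 0 0 0 0", "grip_force": 60}}

```text
time_s: 32.95
position: [0.4638, 0.3604, 0.0093]
tool_rot: [[0.926, 0.377, 0.001], [0.377, -0.926, 0.001], [0.001, -0.0, -1.0]]
force: [-0.6, -0.6, 5.6]
width: 0.0335
finger_force: 61.3
```

```bash
python3 - <<'E'
from h import *
o=st()
E
```

```text
t 33.0 pos [0.4638 0.3604 0.0093] psi 22.13 tilt [ 1.e-03  5.e-04 -1.e+00] F [-0.6 -0.6  5.6] w 0.0335 q [26.3 28.4 97.5  0.  54.1 94.2]
```

Call:
{"op": "play_rows", "data": {"steps": "-0.6 0 0 -4 0 0 0;-0.6 0 0 -10 0 0 0;-0.6 0 0 -20 0 0 0;-0.6 0 0 -30 0 0 0;-0.6 0 0 -35 0 0 0;-0.6 0 0 -35 0 0 0;-0.6 0 0 -30 0 0 0;-0.6 0 0 -20 0 0 0;-0.6 0 0 -6 0 0 0;-0.6 0 0 0 0 0 0;-0.6 0 0 0 0 0 0;-0.6 0 0 0 0 0 0"}}

```text
time_s: 33.95
position: [0.462, 0.3595, 0.1963]
tool_rot: [[0.926, 0.377, -0.004], [0.377, -0.926, -0.002], [-0.004, 0.0, -1.0]]
force: [-0.9, 0.2, -1.3]
width: 0.0325
finger_force: 60.6
```

```bash
python3 - <<'E'
from h import *
o=st(); to(o,(.5777,-.2534,.2),-27.7)
w=cam("wrist"); np.savez("w9.npz",im=w[0],K=w[1],R=w[2],t=w[3]); save(w[0],"w9.png")
R=np.array(o["tool_rot"]);T=np.array([o["position"]])
def S(x,y,z): return o["position"]+R@np.array([x,-y,-(z-.0053)])
print(proj(w,[S(.035,.025,.038),S(.035,-.025,.038),S(.095,.025,.038),S(.095,-.025,.038),S(.09,0,.02)]))
E
```

```text
t 34.0 pos [0.462  0.3595 0.1963] psi 22.12 tilt [-0.0035 -0.0017 -1.    ] F [-0.9  0.2 -1.3] w 0.0325 q [26.3 13.7 92.3 -0.  74.2 94.2]
rz 49.8 shift x 387.3 y 488.9 z -3.7
[[216.13737409 218.02935336]
 [344.58644406 217.88270795]
 [205.13575256  46.5339267 ]
 [355.0682922   46.39724445]
 [280.20916244  71.8812509 ]]
```

View pics/w9.png

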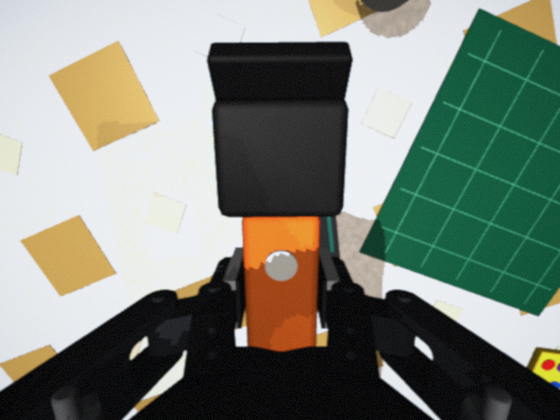

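Call:
{"op": "play_rows", "data": {"steps": "-0.6 0 0 0 0 0 6;-0.6 0 0 0 0 0 6.3;-0.6 0 0 0 0 0 6.3;-0.6 0 0 0 0 0 6.3;-0.6 0 0 0 0 0 6.3;-0.6 0 0 0 0 0 6.3;-0.6 0 0 0 0 0 6.3;-0.6 0 0 0 0 0 6;-0.6 8 10 0 0 0 0;-0.6 17 22 0 0 0 0;-0.6 20 25 0 0 0 0;-0.6 20 25 0 0 0 0"}}

```text
time_s: 35.0
position: [0.482, 0.2558, 0.197]
tool_rot: [[0.888, -0.461, -0.002], [-0.461, -0.888, -0.001], [-0.002, 0.002, -1.0]]
force: [0.8, 0.6, -0.7]
width: 0.0333
finger_force: 60.6
```

Call:
{"op": "play_rows", "data": {"steps": "-0.6 20 25 0 0 0 0;-0.6 20 25 0 0 0 0;-0.6 20 25 0 0 0 0;-0.6 20 25 0 0 0 0;-0.6 20 25 0 0 0 0;-0.6 20 25 0 0 0 0;-0.6 20 25 0 0 0 0;-0.6 20 25 0 0 0 0;-0.6 20 25 0 0 0 0;-0.6 20 25 0 0 0 0;-0.6 20 25 0 0 0 0;-0.6 20 25 0 0 0 0"}}

```text
time_s: 36.0
position: [0.555, -0.1218, 0.1972]
tool_rot: [[0.887, -0.462, -0.002], [-0.462, -0.887, 0.001], [-0.002, 0.0, -1.0]]
force: [0.9, 0.6, -1.4]
width: 0.0332
finger_force: 60.6
```

Call:
{"op": "play_rows", "data": {"steps": "-0.6 20 25 0 0 0 0;-0.6 20 25 0 0 0 0;-0.6 17 25 0 0 0 0;-0.6 10 15 0 0 0 0;-0.6 5 7 0 0 0 0;-0.6 0 0 0 0 0 0;-0.6 0 0 0 0 0 0;-0.6 0 0 0 0 0 0"}}

```text
time_s: 36.67
position: [0.5745, -0.2374, 0.1982]
tool_rot: [[0.886, -0.463, -0.001], [-0.463, -0.886, 0.001], [-0.001, -0.001, -1.0]]
force: [-0.6, 0.9, -1.4]
width: 0.0329
finger_force: 60.6
```

```bash
python3 - <<'E'
from h import *
o=st(); to(o,(.5777,-.2534,.164),-27.7)
E
```

```text
t 36.7 pos [ 0.5745 -0.2374  0.1982] psi -27.57 tilt [-8.0e-04  1.1e-03 -1.0e+00] F [-0.6  0.9 -1.4] w 0.0329 q [-33.4  17.9  86.8   0.   75.4  84.2]
rz 0.1 shift x 10.2 y 12.6 z 34.2
```

Call:
{"op": "play_rows", "data": {"steps": "-0.6 5 6 5 0 0 0;-0.6 4 5 10 0 0 0;-0.6 1 1.5 10 0 0 0;-0.6 0 0 6 0 0 0;-0.6 0 0 2.5 0 0 0;-0.6 0 0 0 0 0 0;-0.6 0 0 0 0 0 0;-0.6 0 0 0 0 0 0"}}

```text
time_s: 37.33
position: [0.578, -0.2549, 0.1655]
tool_rot: [[0.886, -0.464, 0.001], [-0.464, -0.886, -0.0], [0.001, 0.0, -1.0]]
force: [-0.6, -0.2, -1.6]
width: 0.0329
finger_force: 60.6
```

```bash
python3 - <<'E'
from h import *
o=st(); to(o,(.5777,-.2534,.164),-27.7)
R=np.array(o["tool_rot"]); W=o["position"]+R@np.array([.09,0,-(.02-.0053)])
b=R@np.array([np.cos(np.radians(50)),0,np.sin(np.radians(50))])
u=np.array([.886,-.464,0]); n=-np.sin(.349)*u+np.cos(.349)*np.array([0,0,1]); L=np.array([.703,-.319,.118])
s=((L-W)@n)/(b@n); hit=W+s*b; v=np.array([.464,.886,0]); print("dist",s,"hit off u,v",(hit-L)@u,(hit-L)@v,"ang",np.degrees(np.arccos(-b@n)))
w=cam("wrist"); t=cam("scene"); save(t[0],"s2.png")
p=proj(t,[W,L,hit]);print(p); c=t[0][110:260,80:300]
m=np.vstack([cv2.resize(c,(800*1,545))]); save(m,"m2.png")
E
```

```text
t 37.3 pos [ 0.578  -0.2549  0.1655] psi -27.67 tilt [ 5.e-04 -3.e-04 -1.e+00] F [-0.6 -0.2 -1.6] w 0.0329 q [-34.5  20.9  86.8   0.   72.2  83.1]
rz 0.0 shift x -1.0 y -1.2 z 1.5
dist 0.08060827239947652 hit off u,v 0.0013825156866096443 -0.00125454991006442 ang 20.032621497732187
[[182.77322523 171.18794492]
 [170.20041141 189.62027903]
 [169.7617802  189.36910294]]
```

View pics/m2.png

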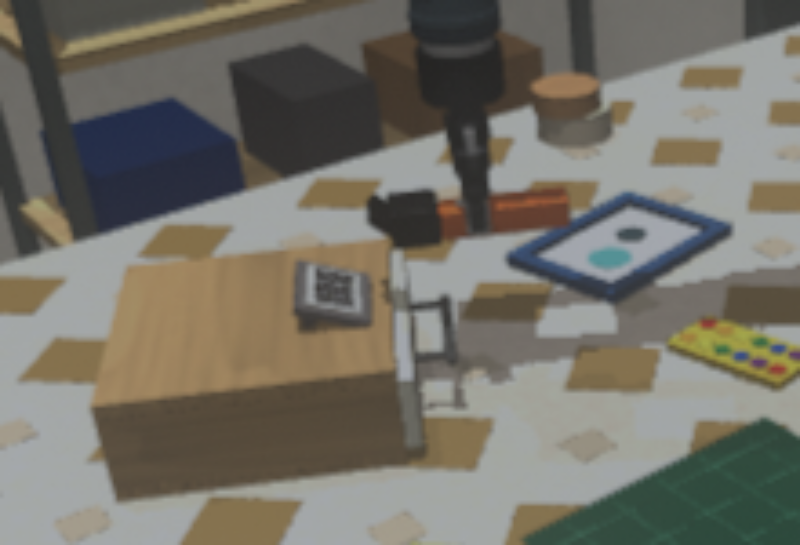

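The scene crop shows the shut drawer, and the scanner window (374,222) aimed at the label centre (328,289). I'll hold for 3 s.

Call:
{"op": "play_rows", "data": {"steps": "-0.6 0 0 0 0 0 0;-0.6 0 0 0 0 0 0;-0.6 0 0 0 0 0 0;-0.6 0 0 0 0 0 0;-0.6 0 0 0 0 0 0;-0.6 0 0 0 0 0 0;-0.6 0 0 0 0 0 0;-0.6 0 0 0 0 0 0;-0.6 0 0 0 0 0 0;-0.6 0 0 0 0 0 0;-0.6 0 0 0 0 0 0;-0.6 0 0 0 0 0 0"}}

```text
time_s: 38.43
position: [0.5778, -0.2549, 0.1651]
tool_rot: [[0.886, -0.464, -0.0], [-0.464, -0.886, 0.0], [-0.0, 0.0, -1.0]]
force: [-0.8, -0.0, -1.6]
width: 0.0329
finger_force: 60.6
```

Call:
{"op": "play_rows", "data": {"steps": "-0.6 0 0 0 0 0 0;-0.6 0 0 0 0 0 0;-0.6 0 0 0 0 0 0;-0.6 0 0 0 0 0 0;-0.6 0 0 0 0 0 0;-0.6 0 0 0 0 0 0;-0.6 0 0 0 0 0 0;-0.6 0 0 0 0 0 0;-0.6 0 0 0 0 0 0;-0.6 0 0 0 0 0 0;-0.6 0 0 0 0 0 0;-0.6 0 0 0 0 0 0"}}

```text
time_s: 39.43
position: [0.5778, -0.2548, 0.1651]
tool_rot: [[0.886, -0.464, -0.0], [-0.464, -0.886, 0.0], [-0.0, -0.0, -1.0]]
force: [-0.2, -0.7, -1.2]
width: 0.0331
finger_force: 60.6
```

Call:
{"op": "play_rows", "data": {"steps": "-0.6 0 0 0 0 0 0;-0.6 0 0 0 0 0 0;-0.6 0 0 0 0 0 0;-0.6 0 0 0 0 0 0;-0.6 0 0 0 0 0 0;-0.6 0 0 0 0 0 0;-0.6 0 0 -5 0 0 0;-0.6 0 0 -15 0 0 0;-0.6 0 0 -15 0 0 0;-0.6 0 0 -5 0 0 0;-0.6 0 0 0 0 0 0;-0.6 0 0 0 0 0 0"}}

```text
time_s: 40.43
position: [0.5778, -0.2549, 0.2052]
tool_rot: [[0.886, -0.464, 0.0], [-0.464, -0.886, -0.0], [0.001, 0.0, -1.0]]
force: [0.1, 0.5, -2.6]
width: 0.0331
finger_force: 60.6
```

```bash
python3 - <<'E'
from h import *
o=st(); c=np.radians(30.3)
# scanner middle is x=+5 from origin
to(o,(.4745-.005*np.cos(c),.3605-.005*np.sin(c),.2),30.3)
E
```

```text
t 40.4 pos [ 0.5778 -0.2549  0.2052] psi -27.68 tilt [ 5.e-04 -3.e-04 -1.e+00] F [ 0.1  0.5 -2.6] w 0.0331 q [-34.6  18.7  84.9   0.   76.3  83.1]
rz -58.0 shift x 216.3 y -583.5 z 5.2
```

Call:
{"op": "play_rows", "data": {"steps": "-0.6 0 0 0 0 0 -6;-0.6 0 0 0 0 0 -6.5;-0.6 0 0 0 0 0 -6.5;-0.6 0 0 0 0 0 -6.5;-0.6 0 0 0 0 0 -6.5;-0.6 0 0 0 0 0 -6.5;-0.6 0 0 0 0 0 -6.5;-0.6 0 0 0 0 0 -6.5;-0.6 0 0 0 0 0 -6.5;-0.6 5 -12 0 0 0 0;-0.6 10 -26 0 0 0 0;-0.6 12 -32 0 0 0 0"}}

```text
time_s: 41.43
position: [0.565, -0.1806, 0.2038]
tool_rot: [[0.867, 0.499, -0.001], [0.499, -0.867, 0.001], [-0.001, -0.001, -1.0]]
force: [0.7, -0.1, -1.7]
width: 0.0328
finger_force: 60.6
```

Call:
{"op": "play_rows", "data": {"steps": "-0.6 12 -32 0 0 0 0;-0.6 12 -32 0 0 0 0;-0.6 12 -32 0 0 0 0;-0.6 12 -32 0 0 0 0;-0.6 12 -32 0 0 0 0;-0.6 12 -32 0 0 0 0;-0.6 12 -32 0 0 0 0;-0.6 12 -32 0 0 0 0;-0.6 12 -32 0 0 0 0;-0.6 12 -32 0 0 0 0;-0.6 12 -32 0 0 0 0;-0.6 12 -32 0 0 0 0"}}

```text
time_s: 42.43
position: [0.4943, 0.2254, 0.2044]
tool_rot: [[0.865, 0.502, -0.001], [0.502, -0.865, -0.0], [-0.001, -0.001, -1.0]]
force: [1.1, -0.1, -0.5]
width: 0.0326
finger_force: 60.6
```

Call:
{"op": "play_rows", "data": {"steps": "-0.6 12 -32 0 0 0 0;-0.6 12 -32 0 0 0 0;-0.6 12 -32 0 0 0 0;-0.6 8 -22 0 0 0 0;-0.6 3 -11 0 0 0 0;-0.6 0 0 0 0 0 0;-0.6 0 0 0 0 0 0;-0.6 0 0 0 0 0 0"}}

```text
time_s: 43.1
position: [0.4713, 0.3575, 0.2046]
tool_rot: [[0.864, 0.503, -0.001], [0.503, -0.864, -0.001], [-0.001, 0.0, -1.0]]
force: [-0.3, 0.1, -0.6]
width: 0.033
finger_force: 60.6
```

```bash
python3 - <<'E'
from h import *
o=st(); c=np.radians(30.3)
to(o,(.4745-.003*np.cos(c),.3605-.003*np.sin(c),.0103),30.3)
E
```

```text
t 43.1 pos [0.4713 0.3575 0.2046] psi 30.23 tilt [-8.e-04 -9.e-04 -1.e+00] F [-0.3  0.1 -0.6] w 0.0330 q [25.7 13.9 91.1 -0.  75.1 85.5]
rz -0.1 shift x 1.3 y -1.0 z 194.3
```

Call:
{"op": "play_rows", "data": {"steps": "-0.6 1 -1 10 0 0 0;-0.6 0 0 30 0 0 0;-0.6 0 0 30 0 0 0;-0.6 0 0 30 0 0 0;-0.6 0 0 30 0 0 0;-0.6 0 0 25 0 0 0;-0.6 0 0 15 0 0 0;-0.6 0 0 8 0 0 0;-0.6 0 0 5 0 0 0;-0.6 0 0 3 0 0 0;-0.6 0 0 0 0 0 0;-0.6 0 0 0 0 0 0"}}

```text
time_s: 44.1
position: [0.4729, 0.36, 0.0202]
tool_rot: [[0.863, 0.505, 0.002], [0.505, -0.863, 0.001], [0.002, 0.0, -1.0]]
force: [0.9, 0.2, -1.7]
width: 0.0331
finger_force: 60.6
```

```bash
python3 - <<'E'
from h import *
o=st(); c=np.radians(30.3)
to(o,(.4745-.003*np.cos(c),.3605-.003*np.sin(c),.0103),30.3)
E
```

```text
t 44.1 pos [0.4729 0.36   0.0202] psi 30.30 tilt [ 1.7e-03  8.0e-04 -1.0e+00] F [ 0.9  0.2 -1.7] w 0.0331 q [25.9 28.  96.4 -0.  55.5 85.6]
rz 0.0 shift x -1.3 y 0.4 z 9.9
```

Call:
{"op": "play_rows", "data": {"steps": "-0.6 -1 0 4 0 0 0;-0.6 0 0 3 0 0 0;-0.6 0 0 1 0 0 0;-0.6 0 0 0 0 0 0;-0.6 0 0 0 0 0 0;-0.6 0 0 0 0 0 0"}}

```text
time_s: 44.6
position: [0.4712, 0.3594, 0.0112]
tool_rot: [[0.863, 0.505, 0.0], [0.505, -0.863, 0.0], [0.0, 0.0, -1.0]]
force: [0.6, 0.4, -0.9]
width: 0.033
finger_force: 60.6
```

Call:
{"op": "play_rows", "data": {"steps": "-0.6 0 0 1 0 0 0;-0.6 0 0 0 0 0 0;-0.6 0 0 0 0 0 0;-0.6 0 0 0 0 0 0"}}

```text
time_s: 44.93
position: [0.4711, 0.3593, 0.0101]
tool_rot: [[0.863, 0.505, -0.0], [0.505, -0.863, 0.0], [0.0, -0.0, -1.0]]
force: [0.2, 0.4, -1.4]
width: 0.0329
finger_force: 60.6
```

Call:
{"op": "play_rows", "data": {"steps": "-0.6 0 0 1 0 0 0;-0.6 0 0 0 0 0 0;-0.6 0 0 0 0 0 0;-0.6 0 0 0 0 0 0"}}

```text
time_s: 45.27
position: [0.4713, 0.3594, 0.0093]
tool_rot: [[0.863, 0.505, 0.0], [0.505, -0.863, 0.0], [0.001, 0.0, -1.0]]
force: [-0.7, 0.5, -0.5]
width: 0.0328
finger_force: 60.8
```

Call:
{"op": "play_rows", "data": {"steps": "-0.6 0 0 1 0 0 0;-0.6 0 0 0 0 0 0;-0.6 0 0 0 0 0 0;-0.6 0 0 0 0 0 0"}}

```text
time_s: 45.6
position: [0.4713, 0.3594, 0.0093]
tool_rot: [[0.863, 0.505, 0.0], [0.505, -0.863, 0.0], [0.0, 0.0, -1.0]]
force: [-3.6, -1.6, 8.1]
width: 0.0329
finger_force: 61.9
```

Contact. Release and lift clear.

Call:
{"op": "play_rows", "data": {"steps": "-0.1 0 0 0 0 0 0;0.1 0 0 0 0 0 0;0.3 0 0 0 0 0 0;0.3 0 0 0 0 0 0;0.3 0 0 -5 0 0 0;0.3 0 0 -15 0 0 0;0.3 0 0 -30 0 0 0;0.3 0 0 -40 0 0 0;0.3 0 0 -40 0 0 0;0.3 0 0 -40 0 0 0;0.3 0 0 -20 0 0 0;0.3 0 0 0 0 0 0"}}

```text
time_s: 46.6
position: [0.4743, 0.361, 0.2053]
tool_rot: [[0.863, 0.505, 0.01], [0.505, -0.863, 0.005], [0.011, 0.001, -1.0]]
force: [0.6, 0.4, 0.8]
width: 0.0556
finger_force: 0.0
```

Call:
{"op": "play_rows", "data": {"steps": "0.3 -15 0 0 0 0 0;0.3 -30 0 0 0 0 0;0.3 -30 0 0 0 0 0;0.3 0 0 0 0 0 0;0.3 0 0 0 0 0 0;0.3 0 0 0 0 0 0"}}

```text
time_s: 47.1
position: [0.4067, 0.3216, 0.1981]
tool_rot: [[0.863, 0.505, 0.001], [0.505, -0.863, 0.0], [0.001, 0.0, -1.0]]
force: [0.8, 0.2, 0.5]
width: 0.0553
finger_force: 0.0
```

```bash
python3 - <<'E'
from h import *
o=st(); w=cam("wrist"); t=cam("top")
a=cv2.resize(w[0],(440,330)); b=cv2.resize(t[0][80:300,130:450],(800,550))[:,:]
m=np.zeros((600,800,3),np.uint8); m[:330,:440]=a; m[330:,:440]=cv2.resize(t[0][100:220,300:480],(440,270)); m[:330,440:]=cv2.resize(t[0][150:270,130:261],(360,330)); m[330:,440:]=cv2.resize(t[0][60:320,130:450],(360,270)); save(m,"m3.png")
E
```

```text
t 47.1 pos [0.4067 0.3216 0.1981] psi 30.32 tilt [ 6.e-04  3.e-04 -1.e+00] F [0.8 0.2 0.5] w 0.0553 q [ 25.2   5.  102.1   0.   72.9  84.9]
```

View pics/m3.png

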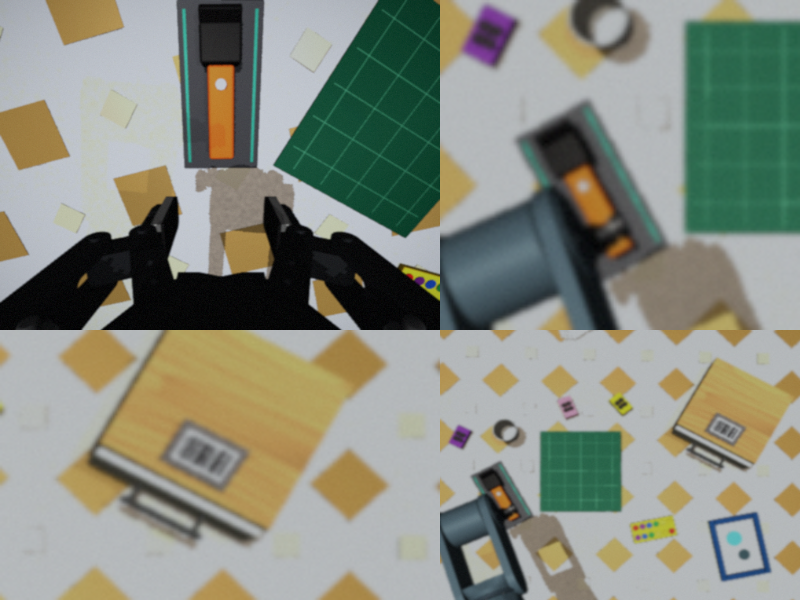

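The final montage shows the scanner lying lengthwise in the middle of its pad, the drawer shut, the mat empty and the bystanders in place.

```bash
python3 -c "
from bench import close_job
print(close_job())"
```

```text
the job is handed in; nothing more can be done
None
```

The job is handed in and the verdict is not yet known: both blocks that were on the mat (fish and butterfly) are in the shut drawer, I held the scanner on the label from about 8 cm for over two seconds, and it is back lengthwise on its pad.

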